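# Put the press dies away by size

## Robot

A 6-joint arm with a two-finger parallel gripper is mounted at the origin on a cart in front of the work surface, level with it; the furniture and walls round the work are solid. World frame = base frame: x ahead of the robot, y to its left, z up, the work surface at z = 0. Lengths are in mm, angles in rad, forces in N, time in s.
With the tool pointing down it reaches from about 275 to 1000 mm from the base axis. Payload 8.4 kg.
Tool frame: the origin (TCP) lies at the very end of the fingers, on their centre line; the grasp point (between the pads) lies robot.pinch_z behind it (robot.pinch_z is the distance from the TCP to the grasp point, in mm); z points along the fingers, y is the line along which they close (so a half turn about z gives the same grasp; the last joint's range is limited). The gripper opens to 85 mm and grips with 20 to 120 N. Pads are 22 mm wide; open, the fingers measure 114 mm over their backs; the gripper's body (76 mm by 85 mm) begins 54 mm behind the grasp point. The pads swing forward as they close: fully open they stand 13 mm farther back than shut.
Start: joints at [-0.002, 0.353, 1.633, -0, 1.155, -0.002], TCP at [625.002, -0, 206.281] pointing down, gripper open.
Joint ranges: [-2.63, 2.63], [-0.92, 2.1], [0.06, 2.66], [-1.3, 4.44], [0, 2.69], [-3.02, 3.02]. Speed limits (rad/s): [2.22, 2.22, 2.79, 3.14, 3.14, 3.14].

## Interface

Orientations are given as a unit quaternion [x, y, z, w].
In Python, from bench import robot gives the robot as it stands.
- The arm moves only by the tool arm_command, never from a script. Its argument "targets" is text: rows parted by semicolons, each of 5 numbers parted by spaces: the shift along the world's x, y, z in units of 30 mm (1.0 is 30 mm), then the turn about the world's z in degrees, then the opening, from 0 (shut) to 1 (fully open). In form: x y z twist grip; .... A call has 1 to 12 rows; each row shifts and turns the commanded pose from where the row before left it; what a row does not reach is not made up. A row lasts 1/12 s, in which the tool goes at most 41.7 mm and 7.16 degrees, less where a joint would pass 70% of its speed; a pose out of reach is approached as far as the arm can. A call is refused whole if a number of a shift passes 1 or a number of a turn 7.16, either way. A call with a gripper value outside its range is refused whole. The fingers move at their own pace and stop on an object; "force" is the grip in N (left out, the last holds). Time passes only in rows, so rows that do not move let the fingers close. It gives the time, the measured TCP pose, the force, the opening and the grip force at its end, in the units of the state.
- robot.get_state(): the state, without advancing time (a new reading comes with each control period).
- robot.grab_frame(name): name is "scene" or "side" or "wrist"; returns a dict with "image" (384x512x3 uint8, blue, green, red), "fx", "fy", "cx", "cy" (pixels), "extrinsics" (4x4, takes a point from camera to world coordinates). Camera axes: x right, y down, z forward; pixel columns grow to the right and rows downward; lengths in mm; the calibration is good to about 2 mm. A picture is of the moment at which its call begins. There is no depth.
- robot.finish_job(): hands the job in; it is judged then, once.
The state is a dict: "time_s": time; "qpos": joint angles; "joint_velocities": joint speeds; "tau": joint torques, N m; "position": TCP position; "eef_rot": TCP orientation; "contact_force": force on the tool from outside, world axes, zero at the start; "torque": the same for the moment, N m; "grip_width": opening from 0.0 (shut) to 1.0 (fully open); "grasp_force": force on a finger pad.
Only numpy, scipy, OpenCV 4.12 (cv2) and the standard library are available. Lean on these libraries where they do the work, as an engineer would, in place of code of your own. Each camera call takes 0.05 s, during which the arm holds its last target. There are 200 camera calls.

## Task

Put the four aluminium press dies (round discs with a dark steel shank) away in the four wooden dishes, each in the dish of its own size: the smallest die in the smallest dish and so on up to the largest. Set each down gently, upright and flat on the dish's floor, without tipping or dropping any, and leave the brass pin tool and the steel case holder where they stand.

Things in the scene. Friction and masses are not known exactly. Their poses are not given: they have to be found in the camera images.
- die_22: the smallest of the four loose press dies: a turned aluminium disc, 22 mm across and 13 mm high (top edge stepped in by 3 mm), standing upright on a flat grey mat (its top 5 mm above the table), with a dark steel shank 14 mm in diameter rising from its centre to 38 mm above its underside; it is gripped by the shank. Mass about 30 g. Origin: centre of the underside; z up the shank.
- die_31: the second smallest of the four loose press dies: a turned aluminium disc, 31 mm across and 13 mm high (top edge stepped in by 3 mm), standing upright on a flat grey mat (its top 5 mm above the table), with a dark steel shank 14 mm in diameter rising from its centre to 38 mm above its underside; it is gripped by the shank. Mass about 50 g. Origin: centre of the underside; z up the shank.
- die_40: the second largest of the four loose press dies: a turned aluminium disc, 40 mm across and 13 mm high (top edge stepped in by 3 mm), standing upright on a flat grey mat (its top 5 mm above the table), with a dark steel shank 14 mm in diameter rising from its centre to 38 mm above its underside; it is gripped by the shank. Mass about 80 g. Origin: centre of the underside; z up the shank.
- die_49: the largest of the four loose press dies: a turned aluminium disc, 49 mm across and 13 mm high (top edge stepped in by 3 mm), standing upright on a flat grey mat (its top 5 mm above the table), with a dark steel shank 14 mm in diameter rising from its centre to 38 mm above its underside; it is gripped by the shank. Mass about 120 g. Origin: centre of the underside; z up the shank.
- dish_22: the smallest of the four open round wooden dishes, for the 22 mm die: 40 mm across inside, 46 mm outside, rim 9 mm high, cork-faced floor 4 mm above its underside, which rests on the same grey mat; it is fixed and does not move. Origin: centre of its underside; z up.
- dish_31: the second smallest of the four open round wooden dishes, for the 31 mm die: 49 mm across inside, 55 mm outside, rim 9 mm high, cork-faced floor 4 mm above its underside, which rests on the same grey mat; it is fixed and does not move. Origin: centre of its underside; z up.
- dish_40: the second largest of the four open round wooden dishes, for the 40 mm die: 58 mm across inside, 64 mm outside, rim 9 mm high, cork-faced floor 4 mm above its underside, which rests on the same grey mat; it is fixed and does not move. Origin: centre of its underside; z up.
- dish_49: the largest of the four open round wooden dishes, for the 49 mm die: 67 mm across inside, 73 mm outside, rim 9 mm high, cork-faced floor 4 mm above its underside, which rests on the same grey mat; it is fixed and does not move. Origin: centre of its underside; z up.
- brass_pin_tool: not a die: a brass hand-levelling pin, 57 mm tall, about 16 mm thick in the stem, on a lobed foot 34 mm across; loose, stays where it stands. Origin: centre of the underside; z up.
- case_holder: not a die: a squat turned steel case holder with a side screw and no shank, 39x45x23 mm; loose, stays where it stands. Origin: centre of the underside; z up.
Not all that is in view belongs to the job. Leave any green or pink look-alike of the dish_22 alone.

How it is judged:
By the outcome, as a careful person would: the job done as asked, in the order asked, and still so for the second after the job is handed in, with the robot touching nothing.
It also fails if it takes over 88 s, if anything falls off the work surface, if the arm or the gripper's body presses on something with over 40 N, if the wrist force passes 120 N, or if a joint passes its speed limit or range.

## Working session

There is one attempt and no reset: what is moved stays moved. The work goes in short steps, Python scripts to look and compute and a tool call to move; the robot and the scene stay as the last step left them, time stands still between calls to the robot, and variables do not carry over. Pictures are saved under pics/ and viewed, at most 14 in all, crops included, and the job is handed in when it is done.

Besides the shell and the picture viewer there is one more tool, called after "Call:" by a JSON object that holds its "method" and its "body". arm_command: Moves the arm, as the interface text tells. Its arguments: {"type":"object","properties":{"targets":{"type":"string"},"force":{"type":"number"}},"required":["targets"]}

```bash
ls; mkdir -p pics; python3 - <<'E'
from bench import robot
import cv2, numpy as np, pickle
print(robot.pinch_z, robot.get_state())
d={}
for n in("scene","side","wrist"):
    f=robot.grab_frame(n); d[n]=f; cv2.imwrite(f"pics/a_{n}.png",f["image"]); print(n,f["fx"],f["cx"],f["cy"],np.round(f["extrinsics"],3).tolist())
pickle.dump(d,open("a.pkl","wb"))
cv2.imwrite("pics/a_both.png",np.vstack([d["scene"]["image"],d["side"]["image"]])[:, :] if 0 else cv2.resize(np.hstack([d["scene"]["image"],d["side"]["image"]]),(800,300)))
E
```

```text
pics
18.700000000000003 {'time_s': 0.0, 'qpos': array([-2.37816114e-03,  3.53697320e-01,  1.63414333e+00, -2.01447839e-05,
        1.15518997e+00, -2.41531700e-03]), 'joint_velocities': array([ 7.67479594e-05,  2.77859449e-04,  1.40798593e-03, -1.46409895e-03,
        1.00088808e-03,  1.78352164e-04]), 'tau': array([-2.03471049e-03, -6.05236173e+01, -3.42063046e+01, -2.62302356e-04,
        9.48130677e-03,  3.61521288e-06]), 'position': array([6.24482677e+02, 8.10431499e-03, 2.05527059e+02]), 'eef_rot': array([ 7.07090581e-01,  7.07122615e-01, -5.13708494e-04, -5.03117766e-04]), 'contact_force': array([ 0.04133099, -0.19935976,  0.38453033]), 'torque': array([ 0.01867467, -0.04095984, -0.00161619]), 'grasp_force': 0.0, 'grip_width': 1.0014130900165112}
scene 353.41856007382574 256.1496275155397 187.72721779707027 [[0.879, -0.353, 0.321, 297.531], [-0.477, -0.659, 0.581, -557.315], [0.007, -0.664, -0.748, 665.88], [0.0, 0.0, 0.0, 1.0]]
side 360.9743491987365 255.68795165274395 189.67684209346632 [[0.887, -0.263, 0.379, 241.548], [-0.461, -0.54, 0.705, -670.061], [0.02, -0.8, -0.6, 545.103], [0.0, 0.0, 0.0, 1.0]]
wrist 332.08000129120654 260.19694145923705 187.4495993664505 [[1.0, -0.0, 0.0, 625.452], [-0.0, -0.944, -0.33, 85.594], [0.0, 0.33, -0.944, 371.649], [0.0, 0.0, 0.0, 1.0]]
```

View pics/a_scene.png

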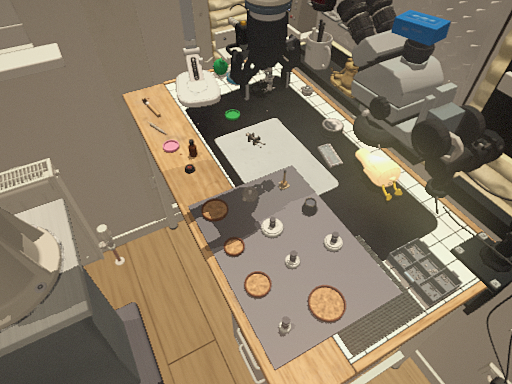

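View pics/a_wrist.png

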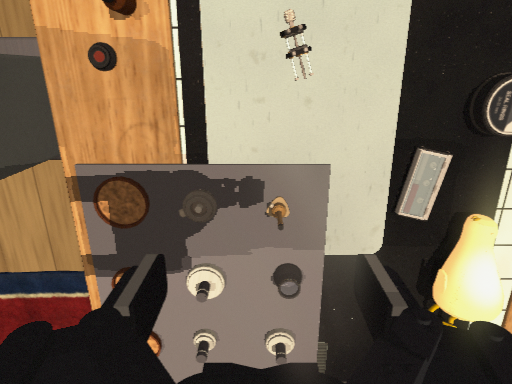

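View pics/a_side.png

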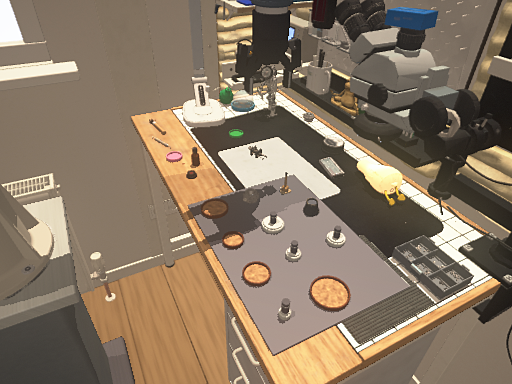

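The wrist view shows bright discs with shanks at (205,283), (204,345) and (280,345). A fourth shows in the scene view at (286,325). Two grey objects, at wrist (198,208) in shadow and (288,280), are still ambiguous, so I'll check them in a close crop.

```bash
python3 - <<'E'
import cv2,pickle,numpy as np
d=pickle.load(open("a.pkl","rb"))
g=lambda im,k:np.clip(255*(im/255.)**k,0,255).astype(np.uint8)
a=cv2.resize(d["scene"]["image"][160:350,185:375],(600,600),interpolation=cv2.INTER_CUBIC)
cv2.imwrite("pics/b1.png",g(a,.7))
E
```

```text
(no output)
```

View pics/b1.png

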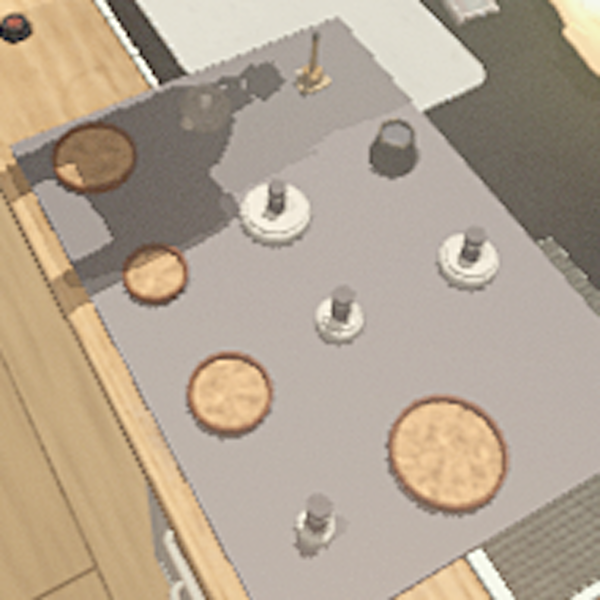

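Bright discs with shanks, in crop b1 pixels: 49 at (275,210), 40 at (468,258), 31 at (340,318), 22 at (316,527). The shadowed grey object (205,108) and the dark cup (395,145) have no shank, and the brass pin is at (313,75). I'll leave those three alone. The four wooden dishes are at (447,452), (230,393), (93,157) and (155,273), and I'll rank them by measured size.

```bash
cat >h.py <<'E'
import cv2,numpy as np
def ray(f,uv,z):
    uv=np.atleast_2d(uv).astype(float);E=f["extrinsics"]
    c=np.c_[(uv[:,0]-f["cx"])/f["fx"],(uv[:,1]-f["cy"])/f["fy"],np.ones(len(uv))]@E[:3,:3].T
    return (E[:3,3]+c*((z-E[2,3])/c[:,2])[:,None])[:,:2]
def proj(f,p):
    E=f["extrinsics"];c=E[:3,:3].T@(np.array(p,float)-E[:3,3])
    return np.array([f["fx"]*c[0]/c[2]+f["cx"],f["fy"]*c[1]/c[2]+f["cy"]])
def blobs(f,kind,lo=30):
    hsv=cv2.cvtColor(f["image"],cv2.COLOR_BGR2HSV);H,S,V=cv2.split(hsv)
    m=((S>85)&(H<25)&(V>35)) if kind=="dish" else ((S<60)&(V>165))
    cs,_=cv2.findContours(m.astype(np.uint8),cv2.RETR_EXTERNAL,cv2.CHAIN_APPROX_NONE)
    out=[]
    for c in cs:
        if cv2.contourArea(c)<lo: continue
        P=ray(f,c[:,0],14 if kind=="dish" else 17).astype(np.float32)
        if len(P)<8: continue
        (x,y),(a,b),_=cv2.fitEllipse(P)
        if 15<a<100 and b/a<1.5: out.append((c[:,0].mean(0).round().tolist(),round(x,1),round(y,1),round(a,1),round(b,1)))
    return out
E
python3 - <<'E'
import pickle
from h import *
d=pickle.load(open("a.pkl","rb"))
for n in d:
  for k in("dish","die"):
    print(n,k)
    for o in blobs(d[n],k): 
        if 300<o[1]<900 and -350<o[2]<250: print(o)
for n in("scene","wrist"): # mean colours
    pass
E
```

```text
scene dish
([257.0, 284.0], 457.9, -275.9, 52.0, 55.7)
([234.0, 246.0], 455.3, -174.8, 43.7, 47.3)
([214.0, 210.0], 459.5, -64.0, 61.3, 65.9)
scene die
([333.0, 242.0], 649.1, -268.2, 35.9, 38.6)
([271.0, 226.0], 551.7, -170.1, 45.2, 50.0)
side dish
([256.0, 273.0], 458.3, -277.4, 52.9, 58.6)
([233.0, 240.0], 455.7, -177.1, 44.7, 50.8)
side die
([272.0, 223.0], 553.9, -172.8, 46.0, 48.0)
wrist dish
([278.0, 210.0], 646.6, -67.2, 23.9, 31.8)
([121.0, 202.0], 464.3, -58.1, 62.3, 65.9)
wrist die
([279.0, 344.0], 652.8, -267.1, 30.5, 32.6)
([205.0, 284.0], 555.1, -168.0, 38.3, 41.9)
```

```bash
python3 - <<'E'
import pickle
from h import *
d=pickle.load(open("a.pkl","rb"));f=d["scene"]
k=190/600
for n,u,v,z in[("dish49",447,452,14),("31disc",340,320,14),("31top",344,293,43),("22disc",316,529,14),("22top",319,502,43),("40top",474,235,43),("49top",277,186,43),("cup",395,145,20),("pin",313,75,10),("grey",205,108,15)]:
    print(n,ray(f,[u*k+185-.3,v*k+160-.3],z).round(1))
f=d["wrist"]
for n,u,v,z in[("49top",204,296,43),("31top",202,354,43),("40top",280,355,43)]:
    print(n,ray(f,[u,v],z).round(1))
E
```

```text
dish49 [[ 555.3 -373.3]]
31disc [[ 546.7 -265.9]]
31top [[ 548.4 -263.5]]
22disc [[ 461. -375.]]
22top [[ 463.1 -371. ]]
40top [[ 649.2 -267.1]]
49top [[ 553.5 -169.4]]
cup [[ 659.1 -163.9]]
pin [[647.5 -67.8]]
grey [[553.8 -61.6]]
49top [[ 559.1 -165.2]]
31top [[ 551.6 -253.3]]
40top [[ 650.7 -255. ]]
```

Call:
{"method": "arm_command", "body": {"targets": "-.3 -.7 -.44 0 .5;-.3 -.7 -.44 0 .5;-.3 -.7 -.44 0 .5;-.3 -.7 -.44 0 .5;-.3 -.7 -.44 0 .5;-.3 -.7 -.44 0 .5;-.3 -.7 -.44 0 .5;-.3 -.7 -.44 0 .5;0 0 0 0 .5;0 0 0 0 .5", "force": 30}}

```text
time_s: 0.98
position: [551.9, -168.6, 99.8]
eef_rot: [0.708, 0.706, -0.0, -0.001]
contact_force: [1.3, -0.5, 0.5]
grip_width: 0.497
grasp_force: 0.0
```

```bash
python3 - <<'E'
from bench import robot
from h import *
import pickle
d={n:robot.grab_frame(n) for n in("scene","side","wrist")};pickle.dump(d,open("b.pkl","wb"))
s=robot.get_state();print(s["position"],s["grip_width"])
f=d["wrist"];im=f["image"].copy()
for p in[(553,-170,43),(555,-373,14),(548,-264,43),(458,-276,14)]:
    cv2.drawMarker(im,tuple(int(i) for i in proj(f,p)),(0,0,255),0,10)
cv2.imwrite("pics/c.png",im)
E
```

```text
[ 553.80906391 -167.50302386  101.25997282] 0.5001022597057166
```

View pics/c.png

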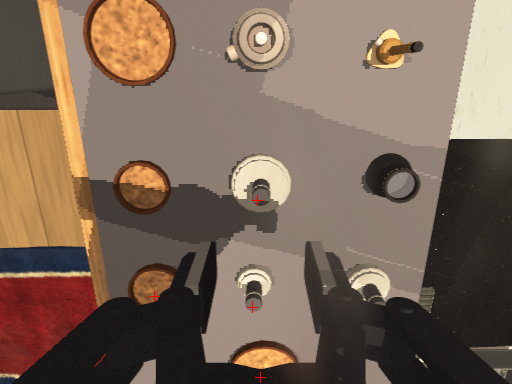

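Die_49's shank top is at (261,194), close to the prediction of (258,201). The steel case holder with the side screw is at (260,40), the pin at (390,48), and the dark cup at (393,178) is clutter. I'll descend partway and compare at closer range.

Call:
{"method": "arm_command", "body": {"targets": "0 0 -.5 0 .5;0 0 -.5 0 .5;0 0 -.3 0 .5;0 0 0 0 .5;0 0 0 0 .5"}}

```text
time_s: 1.55
position: [553.2, -167.4, 61.7]
eef_rot: [0.707, 0.707, -0.0, -0.0]
contact_force: [0.5, -0.5, -0.4]
grip_width: 0.499
grasp_force: 0.0
```

```bash
python3 - <<'E'
from bench import robot
from h import *
import pickle
d={n:robot.grab_frame(n) for n in("scene","side","wrist")};pickle.dump(d,open("b.pkl","wb"))
P=np.mean([robot.get_state()["position"] for _ in range(5)],0);print(P)
ims=[]
for n in d:
    f=d[n];im=f["image"].copy()
    u=proj(f,P);u=np.clip(u,[65,50],[446,333]).astype(int)
    k=3 if n!="wrist" else 1
    cv2.drawMarker(im,tuple(int(i) for i in proj(f,P)),(0,0,255),0,6)
    w=130//k;c=im[max(0,u[1]-w):u[1]+w,max(0,u[0]-w):u[0]+w]
    ims.append(cv2.resize(c,(265,265),interpolation=cv2.INTER_CUBIC))
cv2.imwrite("pics/d.png",np.hstack(ims))
E
```

```text
[ 553.77070691 -167.99370166   62.5790183 ]
```

View pics/d.png

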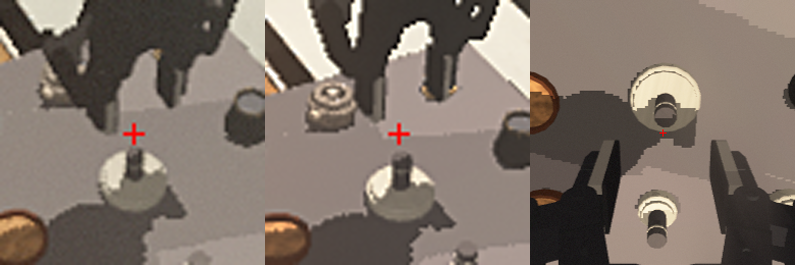

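Call:
{"method": "arm_command", "body": {"targets": "0 .07 -.4 0 .5;0 0 -.4 0 .5;0 0 -.4 0 .5;0 0 -.13 0 .5;0 0 0 0 .5;0 0 0 0 0;0 0 0 0 0;0 0 0 0 0;0 0 0 0 0;0 0 0 0 0"}}

```text
time_s: 2.53
position: [553.3, -166.0, 22.2]
eef_rot: [0.707, 0.707, 0.0, 0.0]
contact_force: [-0.4, -0.7, -0.6]
grip_width: 0.0
grasp_force: 0.0
```

```bash
cat >>h.py <<'E'
def shot(name,around,markers=(),names=("scene","side","wrist")):
    from bench import robot
    import pickle
    d={n:robot.grab_frame(n) for n in names};pickle.dump(d,open("b.pkl","wb"))
    S=[robot.get_state() for _ in range(3)];P=np.mean([s["position"] for s in S],0);print(P.round(1),S[0]["grip_width"],S[0]["grasp_force"],S[0]["contact_force"])
    ims=[]
    for n in d:
        f=d[n];im=f["image"].copy();w=130 if n=="wrist" else 43
        u=np.clip(proj(f,around if around is not None else P),w,[511-w,383-w]).astype(int)
        for m in markers: cv2.drawMarker(im,tuple(int(round(i)) for i in proj(f,m)),(0,0,255),0,5)
        ims.append(cv2.resize(im[u[1]-w:u[1]+w,u[0]-w:u[0]+w],(265,265),interpolation=cv2.INTER_CUBIC))
    cv2.imwrite(f"pics/{name}.png",np.hstack(ims))
E
python3 -c "
from h import *
shot('e',None)"
```

```text
[ 553.1 -165.9   22. ] -0.0023118010605769775 0.0 [-0.60903192  0.19221067 -0.03552637]
```

View pics/e.png

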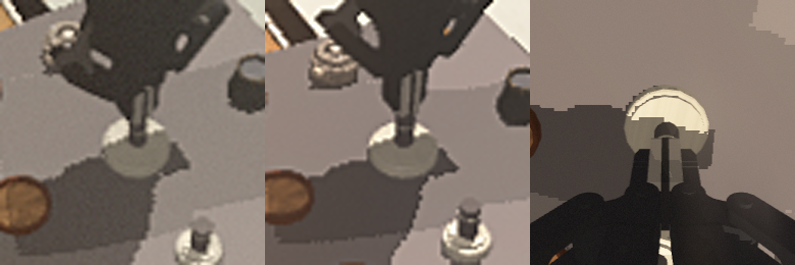

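The fingers closed fully without catching the shank: it is still visible at wrist-crop (666,130), just beside or under the tips. I'll zoom in to see whether they were too high or off to one side.

```bash
python3 - <<'E'
import pickle
from h import *
d=pickle.load(open("b.pkl","rb"));P=(553.1,-165.9,22);ims=[]
for n,w in(("side",27),("wrist",70)):
    f=d[n];u=proj(f,P).astype(int);c=f["image"][u[1]-w:u[1]+w,u[0]-w:u[0]+w]
    c=np.clip(255*(c/255.)**.6,0,255).astype(np.uint8)
    ims.append(cv2.resize(c,(400,400),interpolation=cv2.INTER_CUBIC))
cv2.imwrite("pics/f.png",np.hstack(ims))
for n in d: print(n,[o for o in blobs(d[n],"die") if 480<o[1]<600])
E
```

```text
scene []
side []
wrist []
```

View pics/f.png

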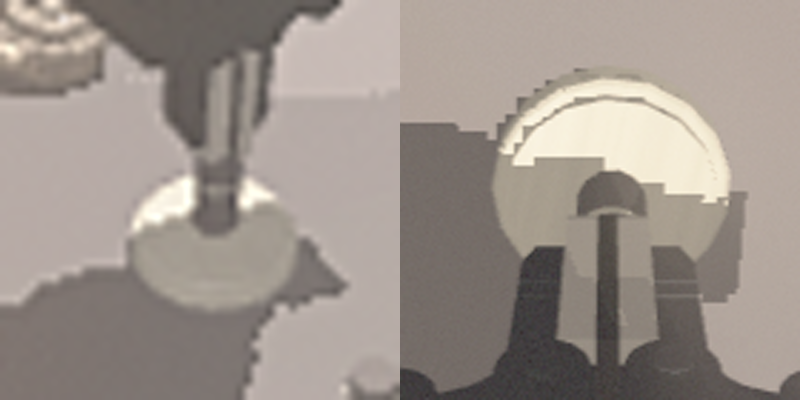

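Relative to the shank, the tips sit about 10 mm toward −y and at shank-top height, roughly 20 mm above the reported TCP. I'll open, shift +y, and descend while watching the force.

Call:
{"method": "arm_command", "body": {"targets": "0 0 .2 0 .5;0 0 0 0 .5;0 .17 0 0 .5;0.03 .17 0 0 .5;0 0 -.2 0 .5;0 0 -.2 0 .5;0 0 -.2 0 .5;0 0 -.2 0 .5;0 0 0 0 .5"}}

```text
time_s: 3.43
position: [552.8, -155.4, 2.1]
eef_rot: [0.707, 0.707, -0.001, -0.001]
contact_force: [-0.8, -0.4, 0.3]
grip_width: 0.501
grasp_force: 0.0
```

Call:
{"method": "arm_command", "body": {"targets": "0 0 0 0 0;0 0 0 0 0;0 0 0 0 0;0 0 0 0 0;0 0 0 0 0"}}

```text
time_s: 3.85
position: [554.0, -155.8, 4.0]
eef_rot: [0.707, 0.707, 0.0, 0.0]
contact_force: [-0.1, -0.8, -1.1]
grip_width: 0.118
grasp_force: 27.3
```

```bash
python3 -c "
from h import *
shot('g',(554,-165,25))"
```

```text
[ 554.  -155.8    3.9] 0.12152336013375631 27.32911616563797 [-0.92768195 -1.14999998 -0.02408502]
```

View pics/g.png

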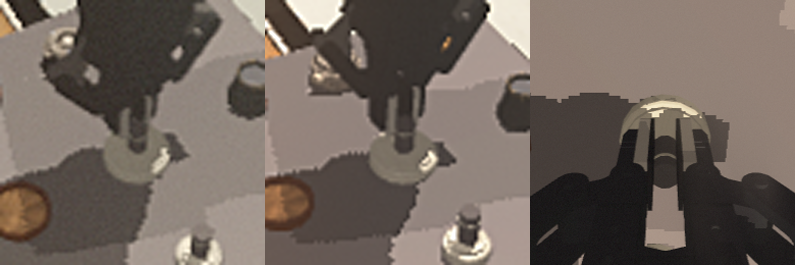

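Gripped, with the shank between the pads at wrist-crop (664,150). I'll lift it and measure dish_49 in both fixed cameras.

Call:
{"method": "arm_command", "body": {"targets": "0 0 .2 0 0;0 0 .3 0 0;0 0 .5 0 0;0 0 .5 0 0;0 0 .5 0 0;0 0 .5 0 0;0 0 .2 0 0;0 0 0 0 0", "force": 35}}

```text
time_s: 4.67
position: [555.2, -156.1, 86.9]
eef_rot: [0.707, 0.707, 0.001, 0.002]
contact_force: [0.2, 0.6, -0.7]
grip_width: 0.112
grasp_force: 31.9
```

```bash
python3 - <<'E'
import pickle
from h import *
d=pickle.load(open("a.pkl","rb"))
C={"scene":{"dish49":(327,304),"dish31":(257,284),"dish22":(234,246),"dish40":(214,210)},"side":{"dish49":(330,293),"dish31":(256,273),"dish22":(233,240),"dish40":(215,208)}}
for n in C:
    f=d[n];hsv=cv2.cvtColor(f["image"],cv2.COLOR_BGR2HSV);H,S,V=cv2.split(hsv)
    for k,(u,v) in C[n].items():
        m=((S>75)&(H<28)&(V>25)).astype(np.uint8);r=int(k[4:])*.5+18
        w=np.zeros_like(m);cv2.fillPoly(w,[np.array([proj(f,[*(ray(f,(u,v),14)[0]+(r+3)*np.array([np.cos(t),np.sin(t)])),14]) for t in np.linspace(0,6.28,40)]).astype(int)],1)
        ys,xs=np.nonzero(m&w);P=ray(f,np.c_[xs,ys],13)
        (x,y),R=cv2.minEnclosingCircle(P.astype(np.float32))
        print(n,k,P.mean(0).round(1),(round(x,1),round(y,1),round(2*R)))
    # dies: dark shank pixels vs mat
    for k,g in(("49",(553,-170)),("40",(650,-268)),("31",(547.5,-265)),("22",(462,-373))):
        w=np.zeros(V.shape,np.uint8);a,b=proj(f,[*g,18]),proj(f,[*g,47]);cv2.line(w,tuple(a.astype(int)),tuple(b.astype(int)),1,9)
        ys,xs=np.nonzero((w>0)&(V<105));P=ray(f,np.c_[xs,ys],31)
        print(n,"shank",k,len(xs),P.mean(0).round(1))
E
```

```text
scene dish49 [ 555.9 -373.4] (556.5, -372.9, 75)
scene dish31 [ 458.1 -275.9] (458.4, -275.5, 57)
scene dish22 [ 455.4 -174.6] (455.1, -173.8, 50)
scene dish40 [459.7 -63.2] (461.7, -59.0, 77)
scene shank 49 29 [ 550.5 -173.8]
scene shank 40 29 [ 645.6 -270.5]
scene shank 31 30 [ 543.7 -267.9]
scene shank 22 20 [ 457.2 -376. ]
side dish49 [ 555.7 -375.1] (555.7, -373.4, 77)
side dish31 [ 458.4 -277.4] (458.9, -277.1, 60)
side dish22 [ 455.9 -176.5] (455.9, -176.0, 52)
side dish40 [460.2 -64.7] (462.1, -61.2, 80)
side shank 49 46 [ 552.1 -174.5]
side shank 40 55 [ 647.7 -271.5]
side shank 31 53 [ 545.3 -268.4]
side shank 22 57 [ 459.3 -377.8]
```

Call:
{"method": "arm_command", "body": {"targets": ".07 -.4 0 0 0;0 -.7 0 0 0;0 -.8 0 0 0;0 -.8 0 0 0;0 -.8 0 0 0;0 -.8 0 0 0;0 -.8 0 0 0;0 -.8 0 0 0;0 -.6 0 0 0;0 -.3 0 0 0;0 0 0 0 0;0 0 0 0 0"}}

```text
time_s: 5.67
position: [555.5, -359.4, 84.1]
eef_rot: [0.707, 0.707, 0.0, -0.001]
contact_force: [0.1, -0.0, -1.9]
grip_width: 0.112
grasp_force: 32.0
```

Call:
{"method": "arm_command", "body": {"targets": "0 0 -.4 0 0;0 0 -.5 0 0;0 0 -.5 0 0;0 0 -.4 0 0;0 0 -.3 0 0;0 0 -.2 0 0;0 0 0 0 0;0 0 0 0 0"}}

```text
time_s: 6.33
position: [556.1, -359.5, 15.7]
eef_rot: [0.707, 0.707, -0.0, -0.0]
contact_force: [-1.2, 0.1, -1.3]
grip_width: 0.118
grasp_force: 32.0
```

```bash
python3 -c "
from h import *
shot('h',(556,-374,20))"
```

```text
[ 556.6 -360.1   16.6] 0.10931068434483504 31.98244035243988 [-1.0716207   0.30881839 -2.40640343]
```

View pics/h.png

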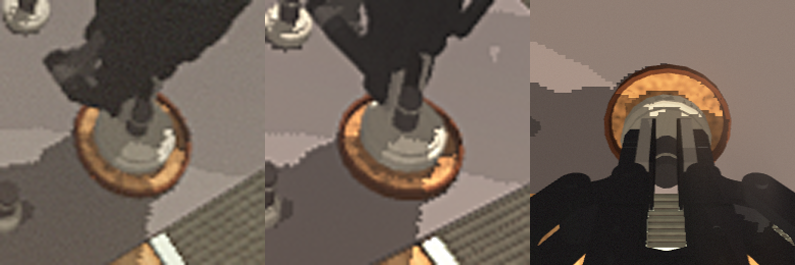

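Die_49 hangs over the middle of its dish (side-crop disc at (406,140), dish at (403,148)). I'll lower it in fine steps.

Call:
{"method": "arm_command", "body": {"targets": "0 0 -.1 0 0;0 0 -.1 0 0;0 0 0 0 0;0 0 0 0 0"}}

```text
time_s: 6.82
position: [555.8, -359.6, 9.6]
eef_rot: [0.707, 0.707, -0.0, -0.0]
contact_force: [-0.8, 0.4, -0.5]
grip_width: 0.117
grasp_force: 32.0
```

Call:
{"method": "arm_command", "body": {"targets": "0 0 -.04 0 0;0 0 0 0 0;0 0 0 0 0"}}

```text
time_s: 7.07
position: [556.0, -359.7, 8.6]
eef_rot: [0.707, 0.707, -0.0, -0.0]
contact_force: [0.6, -1.0, -1.7]
grip_width: 0.112
grasp_force: 32.0
```

Call:
{"method": "arm_command", "body": {"targets": "0 0 -.04 0 0;0 0 0 0 0;0 0 0 0 0"}}

```text
time_s: 7.32
position: [556.2, -359.9, 7.9]
eef_rot: [0.707, 0.707, -0.0, 0.0]
contact_force: [-0.8, -0.3, 3.7]
grip_width: 0.11
grasp_force: 32.5
```

Light contact at 3.7 N, so I'll release, rise and move to die_22.

Call:
{"method": "arm_command", "body": {"targets": "0 0 0 0 .4;0 0 0 0 .4;0 0 0 0 .4;0 0 .3 0 .4;0 0 .5 0 .4;0 0 .6 0 .4;-.5 0 0 0 .4;-.8 0 0 0 .4;-.8 0 0 0 .4;-.7 0 0 0 .4;-.37 0 0 0 .4;0 0 0 0 .4"}}

```text
time_s: 8.32
position: [459.0, -359.6, 49.8]
eef_rot: [0.708, 0.707, -0.0, -0.001]
contact_force: [0.7, -0.3, -1.1]
grip_width: 0.401
grasp_force: 0.0
```

```bash
python3 - <<'E'
from h import *
shot('i',(500,-370,20))
E
```

```text
[ 462.3 -360.3   49.9] 0.398095049283994 0.0 [-0.33003154 -0.56115231  0.7370983 ]
```

View pics/i.png

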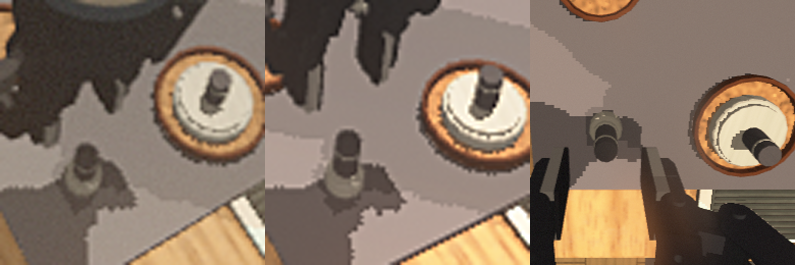

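Die_49 sits upright and centred in its dish at scene-crop (212,95). The fingers straddle die_22's shank, with tips at wrist-crop (562,150) and (650,147) and the shank at (605,145). Descending to grip.

Call:
{"method": "arm_command", "body": {"targets": "0 0 -.4 0 .4;0 0 -.5 0 .4;0 0 -.4 0 .4;0 0 -.23 0 .4;0 0 0 0 .4;0 0 0 0 0;0 0 0 0 0;0 0 0 0 0;0 0 0 0 0;0 0 0 0 0", "force": 30}}

```text
time_s: 9.3
position: [461.2, -359.9, 4.0]
eef_rot: [0.707, 0.707, 0.0, 0.0]
contact_force: [0.8, -0.4, -0.2]
grip_width: 0.128
grasp_force: 28.0
```

Call:
{"method": "arm_command", "body": {"targets": "0 0 .2 0 0;0 0 .4 0 0;0 0 .6 0 0;0 0 .5 0 0;0 0 .3 0 0;0 .4 0 0 0;-.05 .7 0 0 0;-.06 .8 0 0 0;-.06 .8 0 0 0;0 .8 0 0 0;0 .8 0 0 0;0 .8 0 0 0"}}

```text
time_s: 10.3
position: [454.9, -204.7, 63.1]
eef_rot: [0.707, 0.707, -0.0, -0.0]
contact_force: [0.7, -0.1, 0.2]
grip_width: 0.122
grasp_force: 28.0
```

Call:
{"method": "arm_command", "body": {"targets": "0 .8 0 0 0;0 .47 0 0 0;0 .2 0 0 0;0 0 0 0 0;0 0 -.4 0 0;0 0 -.5 0 0;0 0 -.4 0 0;0 0 -.2 0 0;0 0 -.1 0 0;0 0 0 0 0;0 0 0 0 0"}}

```text
time_s: 11.22
position: [456.0, -163.0, 15.7]
eef_rot: [0.707, 0.707, 0.0, 0.0]
contact_force: [-0.2, 0.2, 0.4]
grip_width: 0.123
grasp_force: 28.0
```

```bash
python3 - <<'E'
from h import *
shot('j',(455.5,-175.5,18))
E
```

```text
[ 456.2 -162.9   16.1] 0.12153643697892783 28.017403185367584 [ 0.25403916 -0.31990403  0.70151008]
```

View pics/j.png

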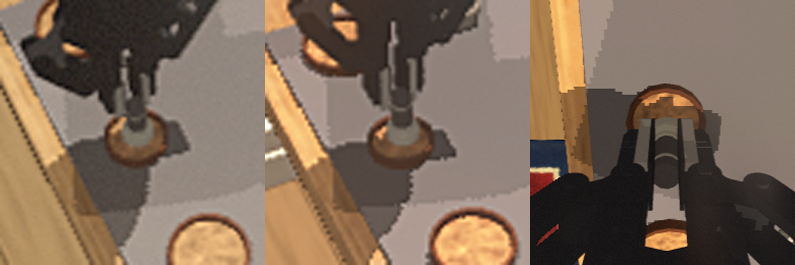

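Die_22 is over the centre of its dish (scene-crop disc at (138,137), dish at (137,140)). Lowering.

Call:
{"method": "arm_command", "body": {"targets": "0 0 -.1 0 0;0 0 -.1 0 0;0 0 -.03 0 0;0 0 0 0 0;0 0 0 0 0"}}

```text
time_s: 11.78
position: [455.7, -162.5, 8.5]
eef_rot: [0.707, 0.707, -0.0, -0.0]
contact_force: [0.9, 0.7, 0.1]
grip_width: 0.125
grasp_force: 28.0
```

Call:
{"method": "arm_command", "body": {"targets": "0 0 -.03 0 0;0 0 0 0 0;0 0 0 0 0"}}

```text
time_s: 12.03
position: [455.8, -162.6, 7.7]
eef_rot: [0.707, 0.707, -0.0, -0.0]
contact_force: [-0.0, 0.2, -0.5]
grip_width: 0.125
grasp_force: 28.0
```

Call:
{"method": "arm_command", "body": {"targets": "0 0 -.03 0 0;0 0 0 0 0;0 0 0 0 0"}}

```text
time_s: 12.28
position: [456.3, -162.7, 7.2]
eef_rot: [0.707, 0.707, 0.0, 0.0]
contact_force: [-0.3, 1.6, 5.5]
grip_width: 0.122
grasp_force: 28.8
```

Call:
{"method": "arm_command", "body": {"targets": "0 0 0 0 .4;0 0 0 0 .4;0 0 0 0 .4;0 0 .3 0 .4;0 0 .6 0 .4;0 0 .6 0 .4;.5 -.5 0 0 .4;.7 -.7 0 0 .4;.7 -.7 0 0 .4;.7 -.7 0 0 .4;.43 -.37 0 0 .4;0 0 0 0 .4"}}

```text
time_s: 13.28
position: [549.9, -254.3, 52.8]
eef_rot: [0.707, 0.707, 0.001, 0.002]
contact_force: [0.3, 0.1, -0.2]
grip_width: 0.397
grasp_force: 0.0
```

Call:
{"method": "arm_command", "body": {"targets": "0 0 -.4 0 .4;0 0 -.5 0 .4;0 0 -.4 0 .4;0 0 -.3 0 .4;0 0 0 0 .4;0 0 0 0 0;0 0 0 0 0;0 0 0 0 0;0 0 0 0 0;0 0 0 0 0"}}

```text
time_s: 14.12
position: [547.0, -251.8, 4.3]
eef_rot: [0.707, 0.707, 0.0, 0.0]
contact_force: [-0.1, 0.1, -0.4]
grip_width: 0.132
grasp_force: 28.8
```

Call:
{"method": "arm_command", "body": {"targets": "0 0 .2 0 0;0 0 .4 0 0;0 0 .6 0 0;0 0 .4 0 0;-.35 -.1 0 0 0;-.7 -.1 0 0 0;-.8 -.1 0 0 0;-.7 -.12 0 0 0;-.4 0 0 0 0;0 0 0 0 0;0 0 -.4 0 0;0 0 -.4 0 0"}}

```text
time_s: 15.12
position: [459.6, -265.1, 28.4]
eef_rot: [0.707, 0.707, 0.0, 0.002]
contact_force: [0.4, -0.6, -0.8]
grip_width: 0.127
grasp_force: 28.9
```

Call:
{"method": "arm_command", "body": {"targets": "0 0 -.3 0 0;0 0 -.2 0 0;0 0 -.1 0 0;0 0 0 0 0;0 0 0 0 0"}}

```text
time_s: 15.53
position: [458.5, -264.3, 9.8]
eef_rot: [0.707, 0.707, -0.0, -0.0]
contact_force: [0.4, 0.3, -0.7]
grip_width: 0.128
grasp_force: 28.9
```

Call:
{"method": "arm_command", "body": {"targets": "0 0 -.04 0 0;0 0 0 0 0;0 0 0 0 0"}}

```text
time_s: 15.78
position: [458.4, -264.4, 8.9]
eef_rot: [0.707, 0.707, 0.0, 0.0]
contact_force: [0.8, -0.1, -1.1]
grip_width: 0.13
grasp_force: 28.9
```

Call:
{"method": "arm_command", "body": {"targets": "0 0 -.03 0 0;0 0 0 0 0;0 0 0 0 0"}}

```text
time_s: 16.03
position: [458.3, -264.4, 7.8]
eef_rot: [0.707, 0.707, 0.0, 0.0]
contact_force: [-0.6, 0.5, 1.1]
grip_width: 0.132
grasp_force: 28.9
```

Call:
{"method": "arm_command", "body": {"targets": "0 0 -.03 0 0;0 0 0 0 0;0 0 0 0 0"}}

```text
time_s: 16.28
position: [458.9, -264.5, 7.4]
eef_rot: [0.707, 0.707, 0.0, 0.001]
contact_force: [0.7, 1.4, 6.6]
grip_width: 0.128
grasp_force: 29.7
```

Call:
{"method": "arm_command", "body": {"targets": "0 0 0 0 .4;0 0 0 0 .4;0 0 0 0 .4;0 0 .3 0 .4;0 0 .6 0 .4;0 0 .6 0 .4;.4 .1 0 0 .4;.8 .1 0 0 .4;.8 .13 0 0 .4;.8 0 0 0 .4;.8 0 0 0 .4;.8 0 0 0 .4"}}

```text
time_s: 17.28
position: [591.8, -254.0, 51.7]
eef_rot: [0.707, 0.707, 0.0, -0.0]
contact_force: [0.6, -1.2, -0.9]
grip_width: 0.398
grasp_force: 0.0
```

Call:
{"method": "arm_command", "body": {"targets": ".8 0 0 0 .4;.7 0 0 0 .4;.46 0 0 0 .4;0 0 0 0 .4;0 0 0 0 .4"}}

```text
time_s: 17.7
position: [649.2, -253.9, 51.2]
eef_rot: [0.707, 0.707, -0.0, -0.0]
contact_force: [-0.5, 0.8, 0.3]
grip_width: 0.4
grasp_force: 0.0
```

```bash
python3 - <<'E'
from h import *
from bench import robot
f=robot.grab_frame("side");s=[robot.get_state()["position"] for _ in range(3)];print(np.mean(s,0))
w=robot.grab_frame("wrist")
cv2.imwrite("pics/k.png",np.hstack([cv2.resize(f["image"][180:340,190:370],(400,356),interpolation=cv2.INTER_CUBIC),cv2.resize(w["image"],(400,356))]))
E
```

```text
[ 648.27671928 -253.96766891   51.16895038]
```

View pics/k.png

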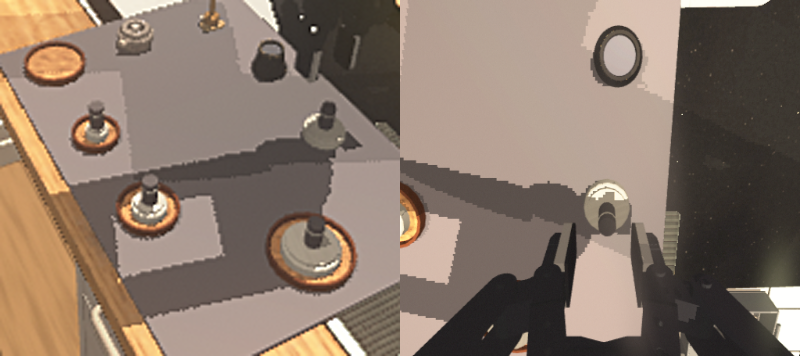

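Three dies stand upright and centred in their dishes, at side-view (96,130), (150,205) and (313,250). Die_40's shank at wrist (606,215) lies between the tips (570 and 640). Descend and grip.

Call:
{"method": "arm_command", "body": {"targets": "0 0 -.4 0 .4;0 0 -.5 0 .4;0 0 -.4 0 .4;0 0 -.27 0 .4;0 0 0 0 .4;0 0 0 0 0;0 0 0 0 0;0 0 0 0 0;0 0 0 0 0;0 0 0 0 0"}}

```text
time_s: 18.63
position: [649.3, -254.5, 5.2]
eef_rot: [0.707, 0.707, 0.0, 0.0]
contact_force: [0.3, -0.8, -0.6]
grip_width: 0.127
grasp_force: 28.4
```

Call:
{"method": "arm_command", "body": {"targets": "0 0 .2 0 0;0 0 .5 0 0;0 0 .7 0 0;0 0 .7 0 0;0 0 .4 0 0;-.3 .3 0 0 0;-.5 .55 0 0 0;-.6 .65 0 0 0;-.6 .65 0 0 0;-.6 .65 0 0 0;-.6 .65 0 0 0;-.6 .65 0 0 0"}}

```text
time_s: 19.63
position: [534.4, -130.7, 80.6]
eef_rot: [0.707, 0.707, 0.0, 0.0]
contact_force: [0.0, -0.5, -0.1]
grip_width: 0.123
grasp_force: 28.5
```

Call:
{"method": "arm_command", "body": {"targets": "-.6 .65 0 0 0;-.6 .65 0 0 0;-.6 .65 0 0 0;-.4 .45 0 0 0;-.28 .27 0 0 0;0 0 0 0 0;0 0 -.4 0 0;0 0 -.5 0 0;0 0 -.5 0 0;0 0 -.4 0 0;0 0 -.2 0 0;0 0 0 0 0"}}

```text
time_s: 20.63
position: [460.7, -51.7, 18.9]
eef_rot: [0.707, 0.707, -0.0, -0.0]
contact_force: [0.2, -0.1, 0.1]
grip_width: 0.124
grasp_force: 28.6
```

```bash
python3 - <<'E'
from h import *
shot('l',(460,-64,20))
E
```

```text
[461.4 -51.6  20.2] 0.12985139924847908 28.612611293792725 [ 0.71196175  0.90153961 -0.38854258]
```

View pics/l.png

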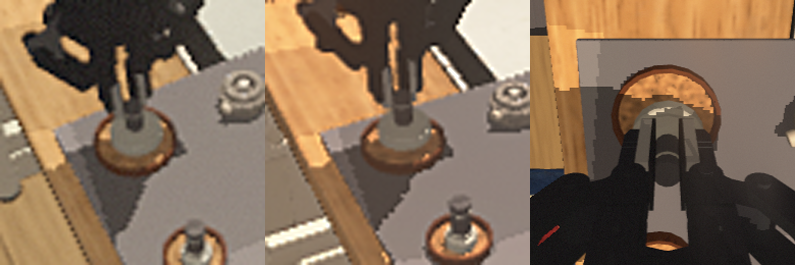

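Die_40 hangs about 11 mm above its dish, centred (scene-crop disc at (137,133), dish at (135,140)). Lowering.

Call:
{"method": "arm_command", "body": {"targets": "0 0 -.15 0 0;0 0 -.1 0 0;0 0 -.06 0 0;0 0 0 0 0;0 0 0 0 0"}}

```text
time_s: 21.2
position: [460.5, -51.3, 10.3]
eef_rot: [0.707, 0.707, -0.0, -0.0]
contact_force: [0.4, 0.2, -0.3]
grip_width: 0.127
grasp_force: 28.6
```

Call:
{"method": "arm_command", "body": {"targets": "0 0 -.03 0 0;0 0 0 0 0;0 0 0 0 0"}}

```text
time_s: 21.45
position: [460.6, -51.3, 9.5]
eef_rot: [0.707, 0.707, 0.0, 0.0]
contact_force: [0.1, 0.2, -0.5]
grip_width: 0.125
grasp_force: 28.6
```

Call:
{"method": "arm_command", "body": {"targets": "0 0 -.03 0 0;0 0 0 0 0;0 0 0 0 0"}}

```text
time_s: 21.7
position: [460.6, -51.3, 8.6]
eef_rot: [0.707, 0.707, -0.0, -0.0]
contact_force: [-0.2, -0.5, -0.8]
grip_width: 0.126
grasp_force: 28.6
```

Call:
{"method": "arm_command", "body": {"targets": "0 0 -.03 0 0;0 0 0 0 0;0 0 0 0 0"}}

```text
time_s: 21.95
position: [461.1, -51.2, 8.1]
eef_rot: [0.707, 0.707, 0.0, 0.0]
contact_force: [-0.7, 1.8, 5.7]
grip_width: 0.124
grasp_force: 29.5
```

Call:
{"method": "arm_command", "body": {"targets": "0 0 -.02 0 0;0 0 0 0 0;0 0 0 0 0"}}

```text
time_s: 22.2
position: [461.2, -51.2, 8.0]
eef_rot: [0.707, 0.707, 0.0, 0.0]
contact_force: [-3.0, 1.9, 14.1]
grip_width: 0.124
grasp_force: 30.2
```

Contact made; I'll back off slightly, release and rise.

Call:
{"method": "arm_command", "body": {"targets": "0 0 .02 0 0;0 0 0 0 .4;0 0 0 0 .4;0 0 0 0 .4;0 0 .3 0 .4;0 0 .6 0 .4;0 0 .9 0 .4;0 0 .9 0 .4;0 0 .9 0 .4;0 0 .6 0 .4;0 0 0 0 .4"}}

```text
time_s: 23.12
position: [463.0, -51.6, 137.8]
eef_rot: [0.707, 0.707, 0.002, 0.002]
contact_force: [0.5, -0.2, 0.6]
grip_width: 0.396
grasp_force: 0.0
```

```bash
python3 - <<'E'
from bench import robot
import cv2,numpy as np
for n in("scene","side"):
    f=robot.grab_frame(n);cv2.imwrite(f"pics/m_{n}.png",f["image"])
cv2.imwrite("pics/m.png",np.hstack([cv2.resize(cv2.imread("pics/m_scene.png")[170:340,190:360],(400,400),interpolation=cv2.INTER_CUBIC),cv2.resize(cv2.imread("pics/m_side.png")[170:340,190:360],(400,400),interpolation=cv2.INTER_CUBIC)]))
E
```

```text
(no output)
```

View pics/m.png

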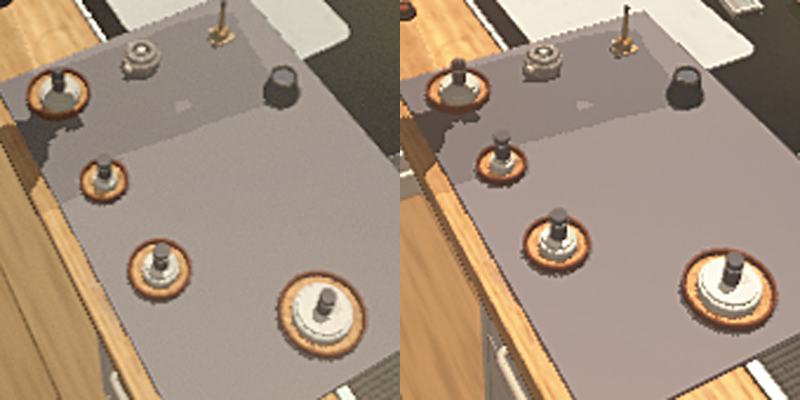

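All four dies are upright in their own dishes, at scene view (58,92), (104,180), (160,266) and (322,315). The case holder at (141,58) and the pin at (220,35) are where they were.

```bash
python3 -c "
from bench import robot
print(robot.finish_job())"
```

```text
the job is handed in; nothing more can be done
None
```

The job is handed in: all four dies stand upright in the dishes of their own size, and the brass pin tool and case holder were left where they stood; I viewed 15 pictures, one over the limit of 14.

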